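Build the tiered tin display on the slate plate

ROBOT

A 6-joint arm with a two-finger parallel gripper is mounted at the origin on the work surface. World frame = base frame: x ahead of the robot, y to its left, z up, the work surface at z = 0. Lengths are in mm, angles in rad, forces in N, time in s.
With the tool pointing down it reaches from about 350 to 975 mm from the base axis. Payload 7.1 kg.
Tool frame: the origin (TCP) lies at the centre of the arm's flange, where the gripper is bolted on; the fingertips stand 182 mm ahead of it and the grasp point (between the pads) lies 163 mm ahead of it; x points along the fingers, y is the direction in which the jaws open and shut, and the axes are right-handed (so a half turn about x gives the same grasp; the last joint's range is limited). The gripper opens to 88 mm and grips with 3 to 60 N. Pads are 20 mm wide; open, the fingers measure 115 mm over their backs; the gripper's body (75 mm by 178 mm) begins 61 mm behind the grasp point.
Start: joints at [-1.187, 0.423, 1.63, -0, 1.089, -0.019], TCP at [245.013, -574.956, 404.675] pointing down, gripper open.
Joint ranges: [-3, 3], [-0.9, 2.11], [0.09, 2.58], [-1.31, 4.45], [0.11, 2.69], [-2.54, 2.54]. Speed limits (rad/s): [2.39, 2.39, 3.01, 3.14, 3.14, 3.14].

INTERFACE

Orientations are given as a rotation vector (axis times angle).
In Python, from workcell import readout, viewer, workorder, models gives the robot as it stands. The module is installed in compiled form; this text tells all that it offers.
- The arm moves only by the tool apply_moves, never from a script. Its argument "commands" is a list that holds one entry, the list of rows, each a list of 4 numbers: the shift along the world's x, y, z in m, then the turn about the world's z in rad. A call has 1 to 8 rows; each row is the pose to reach, as a shift and turn from the pose commanded when the call began; what a row does not reach only later rows make up. A row lasts 1/8 s, in which the tool goes at most 62.5 mm and 10.7 degrees, less where a joint would pass 70% of its speed; a pose out of reach is approached as far as the arm can. A call with a gripper value outside its range is refused whole. "gripper" is the finger opening in m, from 0 to 0.0878, set as the call begins (left out, the last holds). The fingers move at their own pace and stop on an object; the grip force is fixed at half the most. Time passes only in rows, so rows that repeat a pose let the fingers close. It gives the time, the measured TCP pose, the force and the opening at its end, in the units of the state.
- readout.get_obs(): the state, without advancing time (a new reading comes with each control period).
- viewer.get_image(name): name is "side" or "top"; returns a dict with "color" (384x512x3 uint8, red, green, blue), "vertical_fov" (degrees; the focal length in pixels is half the picture's height over the tangent of half this angle, whatever the lens; pixels are square), "cx", "cy" (the principal point, pixels), "rvec" (rotation vector, rad) and "tvec" (3), from world to camera coordinates, as OpenCV has them. Camera axes: x right, y down, z forward; pixel columns grow to the right and rows downward; lengths in mm; the calibration is good to about 2 mm. A picture is of the moment at which its call begins. There is no depth.
- workorder.close_job(): hands the job in, once; it reports no verdict.
Trained networks look in the newest picture that a camera, given by its name, has taken for a name from the list of things; names that differ only in an ending like _2 or _b are one class to them, and where a whole thing is asked for, a point or a joint stands for the part that bears it (a point fixed in the world has none). Each returns a list of dicts, best first, with "conf" (0 to 1); they miss things now and then, are a little off and sometimes report something else, mostly with a low value. They report only what shows in the picture. A call takes as long as a camera call. They do not tell look-alikes from the thing itself.
- models.search_frame(camera, label): "position" ([x, y, z] in mm, in world coordinates, good to about 4 mm: the middle of the surface that is visible of it).
- models.place_of(camera, label): "position" ([x, y, z] in mm, in world coordinates, good to about 4 mm: a listed point, or the origin of a listed thing).
The state is a dict: "t": time; "qpos": joint angles; "qvel": joint speeds; "joint_torque": joint torques, N m; "ee_pos": TCP position; "orientation": TCP orientation; "ft_force": force on the tool from outside, world axes, zero at the start; "moment": the same for the moment, N m; "width": finger opening in mm.
Only numpy, scipy, OpenCV 4.12 (cv2) and the standard library are available. Lean on these libraries where they do the work, as an engineer would, in place of code of your own. Each camera call takes 0.05 s, during which the arm holds its last target.

TASK

Dress the display plate: slide the wide tin to the middle of the round slate plate without lifting it, then stand the deep tin centred on its lid and the flat tin centred on the deep one, all lids up. Set the tins down gently rather than dropping them, and leave the plate and the other things on the table where they are.

Things in the scene. Friction and masses are not known exactly. Their poses are not given: they have to be found in the camera images.
- plate: round flat dark slate plate, 220 mm across, 14 mm thick, 1.4 kg, loose on the table; origin at the centre of its underside, z up; its yaw means nothing
- wide_tin_center (a point): centre (half-way up) of the wide plain metal screw-lid tin, 104 mm across and 32 mm high, about 320 g, standing off-centre on the slate plate; too wide to grip across, it slides when pushed at the side; z points to its lid, which is flat
- deep_tin_center (a point): centre (half-way up) of the deep plain metal screw-lid tin, 66 mm across and 40 mm high, about 150 g, standing on the mat; z points to its flat lid
- flat_tin_center (a point): centre (half-way up) of the flat plain metal screw-lid tin, 60 mm across and 20 mm high, about 70 g, standing on the mat; z points to its flat lid
- mat: dusky pink work mat 240 x 290 mm (x, y), 3 mm thick, fixed to the table; origin at the centre of its underside
- cream_jar: bystander: white plastic jar with a white lid, 58 mm across, 48 mm high, on the mat among the tins; origin at its underside
- buffer: bystander: grey and white nail buffer block 95 x 26 x 26 mm lying along its x on the mat; origin at its underside
- nail_file: bystander: dark grey flat file 178 x 20 x 5 mm lying along its x on the table; origin at its underside
- bowl: bystander: glass bowl, 116 mm across, 48 mm high; origin at its underside
- polish_a: bystander: polish bottle 28 mm across, 72 mm high with its cap; origin at its underside
- polish_b: bystander: polish bottle 28 mm across, 72 mm high with its cap; origin at its underside
Mind the look-alikes: they are no part of the job. What is shaped like the part that bears deep_tin_center but orange, red or yellow is not meant.

How it is judged:
By the outcome, as a careful person would: the job done as asked, in the order asked, and still so for the second after the job is handed in, with the robot touching nothing.
It also fails if it takes over 70 s, if anything falls off the work surface, if the arm or the gripper's body presses on something with over 40 N, if the wrist force passes 120 N, or if a joint passes its speed limit or range.

## Working session

There is one attempt and no reset: what is moved stays moved. The work goes in short steps, Python scripts to look and compute and a tool call to move; the robot and the scene stay as the last step left them, time stands still between calls to the robot, and variables do not carry over. Pictures are saved under pics/ and viewed, and the job is handed in when it is done.

Besides the shell and the picture viewer there is one more tool, called after ">>>" as name(argument=value, ...) on one line, values as JSON. apply_moves: Moves the arm, as the interface text tells. Its arguments: {"type":"object","properties":{"commands":{"type":"array","items":{"type":"array","items":{"type":"array","items":{"type":"number"}}}},"gripper":{"type":"number"}},"required":["commands"]}

```bash
mkdir -p pics; cat > h.py <<'E'
import numpy as np, cv2
from workcell import readout, viewer, workorder, models
def snap(n,fn=None):
    d=viewer.get_image(n)
    if fn: cv2.imwrite('pics/'+fn,cv2.cvtColor(d['color'],cv2.COLOR_RGB2BGR))
    R=cv2.Rodrigues(np.array(d['rvec'],float))[0]; t=np.array(d['tvec'],float).ravel()
    f=192/np.tan(np.radians(d['vertical_fov'])/2)
    return d,R,t,f
def proj(c,p):
    d,R,t,f=c; q=R@np.array(p,float)+t
    return np.array([d['cx']+f*q[0]/q[2],d['cy']+f*q[1]/q[2]])
def back(c,uv,z):
    d,R,t,f=c; r=R.T@np.array([(uv[0]-d['cx'])/f,(uv[1]-d['cy'])/f,1]); o=-R.T@t
    return o+r*(z-o[2])/r[2]
E
python3 - <<'E'
from h import *
np.set_printoptions(precision=1,suppress=True)
for n in('top','side'):
    c=snap(n,n+'0.png'); print(n,'cam at',-c[1].T@c[2],c[3])
    for l in ['plate','wide_tin_center','deep_tin_center','flat_tin_center','mat','cream_jar','buffer','nail_file','bowl','polish_a']:
        print(l,[(np.array(x['position']),round(x['conf'],2)) for x in models.place_of(n,l)])
print(readout.get_obs())
E
```

```text
top cam at [ 371.4  -29.  1156.3] 376.7830181206382
plate [(array([554.4, 164.1,  -2.9]), 0.61), (array([ 451.2, -111.5,   13.2]), 0.17)]
wide_tin_center [(array([529.7, 149.1,  31.2]), 0.69), (array([741.8, 159.8,  -0.1]), 0.58)]
deep_tin_center [(array([ 366.2, -407. ,   19.5]), 0.98), (array([ 463.9, -262.4,   24.3]), 0.87), (array([ 310.2, -169.6,   18.3]), 0.79), (array([ 316.9, -279.7,   22.4]), 0.74), (array([702.1, 356.6,  -1.4]), 0.71)]
flat_tin_center [(array([ 451.5, -109.4,   11.9]), 0.88), (array([ 590.6, -246.9,    4.3]), 0.38)]
mat [(array([ 520.5, -180.7,   -2.6]), 0.85), (array([ 579.4, -411.1,   -0. ]), 0.3)]
cream_jar [(array([ 592.5, -243.1,    1.1]), 0.74)]
buffer [(array([ 592. , -247.2,    2.4]), 0.56), (array([587.2, -97.8,   1.7]), 0.5)]
nail_file [(array([ 584.3, -411.7,   -1.8]), 0.59), (array([529.3, 148.5,  30.8]), 0.31)]
bowl [(array([788.5,  23.6,  -2.9]), 0.86)]
polish_a [(array([702.1, 356.5,  -0.5]), 0.65), (array([743.3, 154.6,   1.6]), 0.47), (array([525.9, 146.6,  30.4]), 0.39)]
side cam at [278.6 841.4 848.7] 495.30152375822297
plate [(array([555
[... 464 characters left out ...]
er [(array([584.4, -98.3,   7. ]), 0.92)]
nail_file [(array([ 583. , -414.4,   -0.8]), 0.59)]
bowl [(array([783.5,  27.8,  -0. ]), 0.63), (array([700.8, 358.5,  -1.2]), 0.36)]
polish_a [(array([525.8, 150.1,  32.7]), 0.63), (array([741.7, 163.2,   0.3]), 0.58), (array([700.5, 355.5,  -2.3]), 0.56), (array([784.5,  26.3,  -1.2]), 0.18)]
{'t': 1.1, 'qpos': array([-1.2,  0.4,  1.6, -0. ,  1.1, -0. ]), 'qvel': array([ 0., -0.,  0.,  0.,  0.,  0.]), 'joint_torque': array([ -0. , -54.5, -27.4,   0.1,   0. ,   0. ]), 'ee_pos': array([ 245. , -575. ,  404.7]), 'orientation': array([ 2. ,  0.4, -2. ]), 'ft_force': array([-0.4,  0.8,  0.9]), 'moment': array([ 0., -0.,  0.]), 'width': 87.7835051544963}
```

View pics/top0.png

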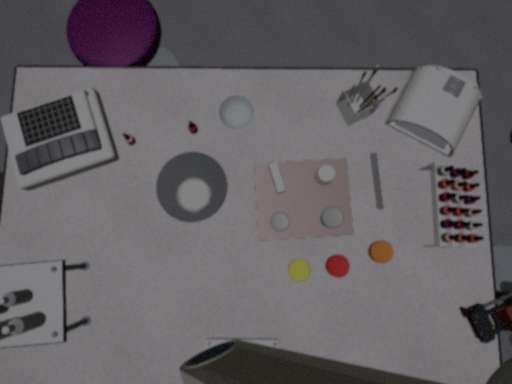

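View pics/side0.png

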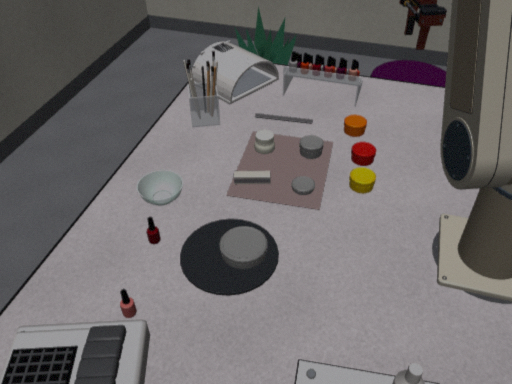

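The top view shows the plate at about (192,187) with the wide tin at (193,194), the mat around (304,199), the flat tin at (280,221), the deep tin at (332,217), the jar at (326,174) and the buffer at (277,177). The coloured look-alikes lie off the mat. Next I refine the positions by outline overlays.

```bash
cat >> h.py <<'E'
def circ(p,r,n=72):
    a=np.linspace(0,2*np.pi,n,endpoint=False); return np.c_[p[0]+r*np.cos(a),p[1]+r*np.sin(a),np.full(n,p[2])]
def overlay(c,objs,fn,u0,v0,u1,v1,s):
    im=cv2.cvtColor(c[0]['color'],cv2.COLOR_RGB2BGR)[v0:v1,u0:u1]
    im=cv2.resize(im,None,fx=s,fy=s,interpolation=cv2.INTER_CUBIC); im=cv2.convertScaleAbs(im,alpha=1.3)
    for (x,y,z0,z1,r,col) in objs:
        for z in(z0,z1):
            q=np.array([proj(c,p) for p in circ((x,y,z),r)])
            q=((q-[u0,v0]+.5)*s-.5); cv2.polylines(im,[np.round(q).astype(int)],True,col,1)
    cv2.imwrite('pics/'+fn,im)
# refine centre by maximising gradient along the top rim circle (normal direction), both views
def rimscore(c,x,y,z,r,g):
    P=circ((x,y,z),r,90); q=np.array([proj(c,p) for p in P]); 
    P2=circ((x,y,z),r+3,90); q2=np.array([proj(c,p) for p in P2])
    n=q2-q; n/=np.linalg.norm(n,axis=1)[:,None]
    gx=cv2.remap(g[0],q[:,0].astype(np.float32),q[:,1].astype(np.float32),1).ravel()
    gy=cv2.remap(g[1],q[:,0].astype(np.float32),q[:,1].astype(np.float32),1).ravel()
    return gx*n[:,0]+gy*n[:,1]
def grads(c):
    g=cv2.GaussianBlur(cv2.cvtColor(c[0]['color'],cv2.COLOR_RGB2GRAY).astype(np.float32),(0,0),.7)
    return cv2.Sobel(g,cv2.CV_32F,1,0),cv2.Sobel(g,cv2.CV_32F,0,1)
def refine(c,x,y,z,r,w=10,sign=-1):
    g=grads(c); best=None
    for dx in np.arange(-w,w+.1,1):
        for dy in np.arange(-w,w+.1,1):
            s=np.clip(sign*rimscore(c,x+dx,y+dy,z,r,g),-50,50).mean()
            if best is None or s>best[0]: best=(s,x+dx,y+dy)
    return best
OB={'plate':(555,162,0,14,110,1),'wide':(528,151,14,46,52,-1),'deep':(463,-262,3,43,33,-1),'flat':(450,-110,3,23,30,-1)}
E
python3 - <<'E'
from h import *
O=[(555,162,0,14,110,(0,255,0)),(528,151,14,46,52,(0,0,255)),(463,-262,3,43,33,(0,0,255)),(450,-110,3,23,30,(0,0,255))]
cs={n:snap(n) for n in('top','side')}
for n,c in cs.items():
    for k,(x,y,z0,z1,r,s) in OB.items():
        print(n,k,np.round(refine(c,x,y,z1,r,sign=s),1))
overlay(cs['top'],O,'t1.png',150,140,360,245,3.8)
overlay(cs['side'],O,'s1.png',170,120,340,300,3.3)
E
```

```text
top plate [ 50. 552. 159.]
top wide [ 50. 524. 149.]
top deep [  10.2  472.  -262. ]
top flat [   3.7  445.  -101. ]
side plate [ 50. 553. 162.]
side wide [ 50. 523. 152.]
side deep [  -1.6  469.  -252. ]
side flat [  19.5  456.  -110. ]
```

View pics/t1.png

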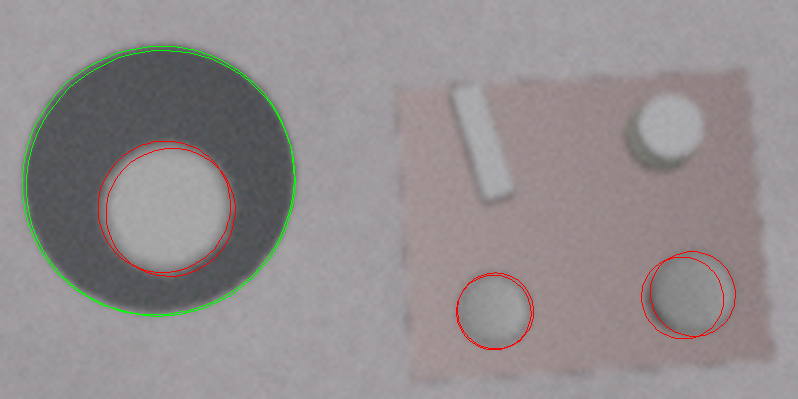

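View pics/s1.png

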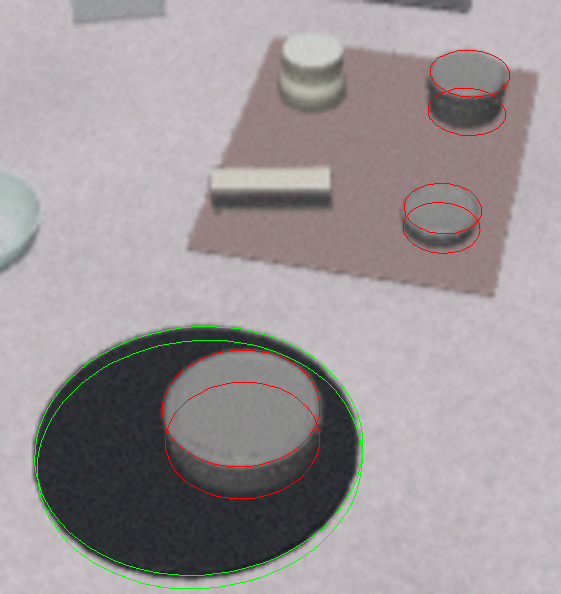

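```bash
cat >> h.py <<'E'
from scipy.optimize import minimize
def sil(c,o,S=4):
    x,y,z0,z1,r=o
    P=np.vstack([circ((x,y,z0),r),circ((x,y,z1),r)])
    q=np.array([proj(c,p) for p in P]).astype(np.float32)
    return cv2.convexHull(q).reshape(-1,2)
def raster(c,o,box,S=6):
    u0,v0,u1,v1=box; m=np.zeros(((v1-v0)*S,(u1-u0)*S),np.uint8)
    h=(sil(c,o)-[u0,v0]+.5)*S-.5
    cv2.fillConvexPoly(m,np.round(h*16).astype(np.int32),255,cv2.LINE_8,4)
    return cv2.resize(m,(u1-u0,v1-v0),interpolation=cv2.INTER_AREA)/255.
def fit(c,soft,box,x,y,z0,z1,r):
    u0,v0,u1,v1=box; s=soft[v0:v1,u0:u1]
    f=lambda p:((raster(c,(p[0],p[1],z0,z1,r),box)-s)**2).sum()
    b=minimize(f,[x,y],method='Nelder-Mead',options=dict(initial_simplex=[[x,y],[x+6,y],[x,y+6]],xatol=.1,fatol=.01))
    return b.x,b.fun
def soft(c,o,pink):
    rgb=cv2.GaussianBlur(c[0]['color'],(3,3),0).astype(float)
    v=rgb[...,0]-rgb[...,1] if pink else rgb.mean(2)
    return v
E
python3 - <<'E'
from h import *
from h import OB
np.set_printoptions(precision=1,suppress=True)
for n in('top','side'):
    c=snap(n)
    for k,(x,y,z0,z1,r,s) in OB.items():
        pink=k in('deep','flat')
        v=soft(c,None,pink)
        h=sil(c,(x,y,z0,z1,r)); m=8
        box=[max(0,int(h[:,0].min())-m),int(h[:,1].min())-m,int(h[:,0].max())+m,int(h[:,1].max())+m]
        ra=raster(c,(x,y,z0,z1,r),box)
        vb=v[box[1]:box[3],box[0]:box[2]]
        bg=np.median(vb[ra<.02]); 
        fg=np.median(vb[ra>.98])
        so=np.clip((v-bg)/(fg-bg),0,1)
        if k=='plate':  # fill tin hole
            b=(so>.5).astype(np.uint8); sub=np.zeros_like(b); sub[box[1]:box[3],box[0]:box[2]]=b[box[1]:box[3],box[0]:box[2]]
            cn=max(cv2.findContours(sub,cv2.RETR_EXTERNAL,cv2.CHAIN_APPROX_NONE)[0],key=cv2.contourArea)
            cv2.fillPoly(sub,[cn],1); so=np.maximum(sub,so*0)
        p,e=fit(c,so,box,x,y,z0,z1,r)
        print(n,k,p,round(e,1),'area',so[box[1]:box[3],box[0]:box[2]].sum().round(),ra.sum().round(),bg,fg)
E
```

```text
top plate [557.  161.6] 50.8 area 3936.0 4019.0 122.0 67.33333333333333
top wide [529.  151.6] 152.9 area 951.0 1008.0 66.66666666666667 127.0
top deep [ 465.1 -265.2] 27.8 area 416.0 448.0 11.0 0.0
top flat [ 451.2 -109. ] 13.7 area 334.0 326.0 11.0 1.0
side plate [559.4 156.7] 222.8 area 5945.0 6278.0 145.0 37.0
side wide [529.2 144.4] 657.6 area 1854.0 1780.0 36.333333333333336 105.66666666666667
side deep [ 467.5 -275.5] 212.2 area 819.0 549.0 15.0 1.0
side flat [ 452.1 -111.1] 36.8 area 405.0 424.0 16.0 1.0
```

```bash

python3 - <<'E'
from h import *
c=snap('top');d=snap('side')
O=[(557,161.6,0,14,110,(0,255,0)),(527,151.0,14,46,52,(0,0,255)),(464.5,-265,3,43,33,(0,0,255)),(451,-109,3,23,30,(0,0,255))]
overlay(c,O[:2],'t2.png',145,140,240,230,6.5)
overlay(d,O[:2],'s2.png',170,210,290,300,6.5)
overlay(c,O[2:],'t3.png',250,150,360,245,6)
overlay(d,O[2:],'s3.png',230,120,340,210,6)
a=[cv2.imread(f'pics/{x}.png') for x in('t2','s2','t3','s3')]
def hs(x,y):
    H=max(x.shape[0],y.shape[0]); pad=lambda i:cv2.copyMakeBorder(i,0,H-i.shape[0],0,0,0)
    o=np.hstack([pad(x),pad(y)]); s=min(800/o.shape[1],600/o.shape[0]); return o
E
```

```text
(no output)
```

View pics/t2.png

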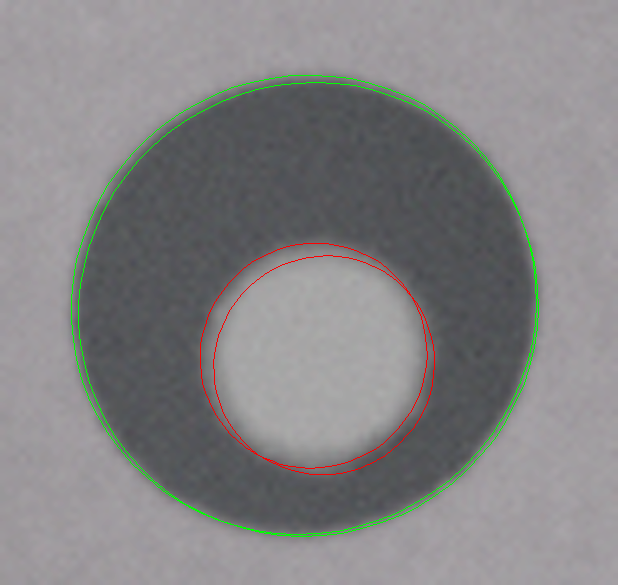

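View pics/s2.png

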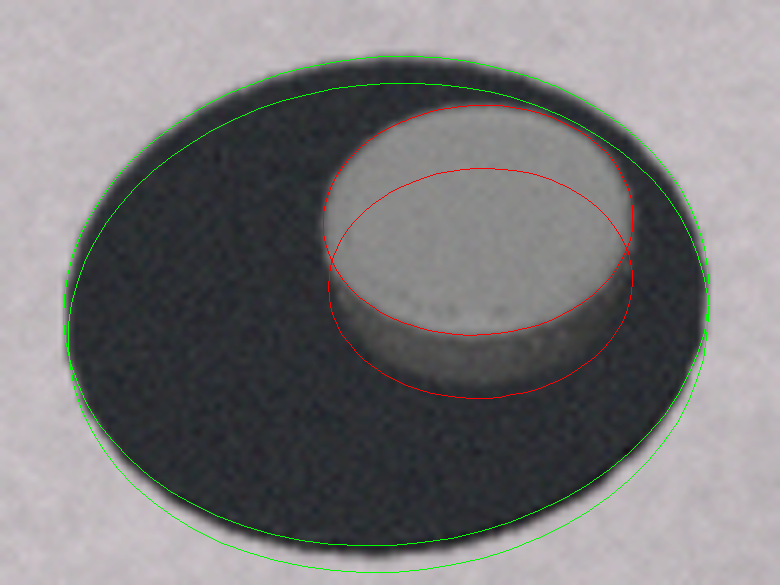

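View pics/t3.png

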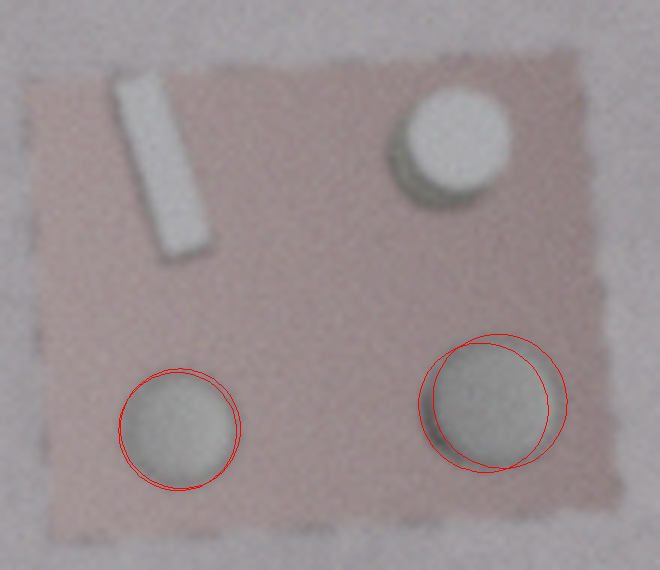

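View pics/s3.png

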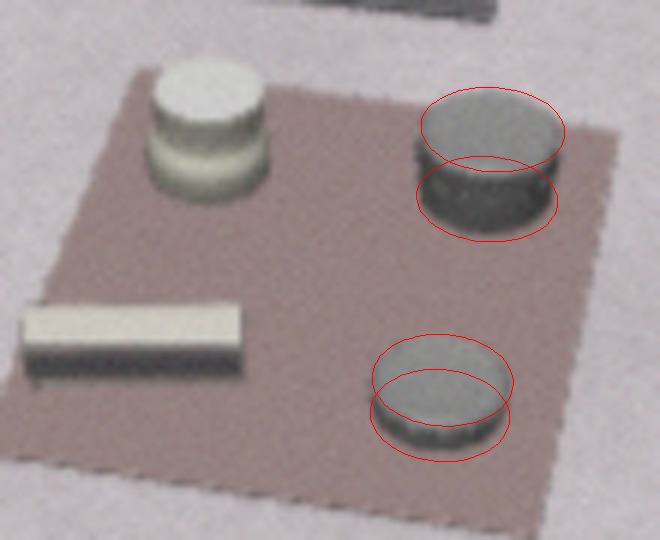

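The top rims agree in both views to about 2 mm: plate (557,161), wide (527,151), deep (466,-265), flat (451,-110). The heights and sizes are as listed. Only the lower edges look slightly rounded. To push, I'll use the two half-open fingers as a cradle, with the jaw axis perpendicular to the push. Next I check the jaw direction.

```bash
python3 - <<'E'
from h import *
o=readout.get_obs(); R=cv2.Rodrigues(o['orientation'])[0]; print(np.round(R,3)); print('jaw yaw',np.arctan2(R[1,1],R[0,1]),o['qpos'],o['t'])
d=np.array([557-526.7,161.3-151]); a=np.arctan2(d[1],d[0]); u=d/np.linalg.norm(d); print(a,u,np.array([526.7,151])-70*u)
E
```

```text
[[ 0.     0.392 -0.92 ]
 [ 0.    -0.92  -0.392]
 [-1.    -0.    -0.   ]]
jaw yaw -1.1679844493029918 [-1.18699433e+00  4.23087494e-01  1.62993584e+00  8.74360798e-06
  1.08857163e+00 -1.90139314e-02] 1.4
0.32767933868406296 [0.94679179 0.32184671] [460.42457473 128.47073002]
```

>>> apply_moves(commands=[[[0.215,0.703,-0.05,-0.075],[0.215,0.703,-0.05,-0.075],[0.215,0.703,-0.05,-0.075],[0.215,0.703,-0.05,-0.075],[0.215,0.703,-0.05,-0.075],[0.215,0.703,-0.05,-0.075],[0.215,0.703,-0.05,-0.075],[0.215,0.703,-0.05,-0.075]]], gripper=0.06)

```text
t: 2.4
ee_pos: [391.3, -96.1, 371.1]
orientation: [2.045, 0.337, -2.043]
ft_force: [2.1, -1.1, -0.5]
width: 59.9
```

>>> apply_moves(commands=[[[0.069,0.2246,-0.02,0],[0.069,0.2246,-0.02,0],[0.069,0.2246,-0.02,0],[0.069,0.2246,-0.02,0],[0.069,0.2246,-0.08,0],[0.069,0.2246,-0.12,0],[0.069,0.2246,-0.12,0]]])

```text
t: 3.28
ee_pos: [458.8, 126.6, 248.6]
orientation: [2.037, 0.338, -2.05]
ft_force: [0.5, 0.1, 1.0]
width: 59.9
```

```bash
python3 - <<'E'
from h import *
o=readout.get_obs(); R=cv2.Rodrigues(o['orientation'])[0]; print('jaw yaw',np.arctan2(R[1,1],R[0,1]),o['ee_pos'],o['t'],o['qpos'])
E
```

```text
jaw yaw -1.2425885555482676 [458.82477985 126.60930086 248.59180552] 3.275 [ 2.44239397e-01  4.69970612e-01  2.04497238e+00 -6.98699295e-06
  6.32672173e-01  1.48683210e+00]
```

>>> apply_moves(commands=[[[0.0015,0.001,-0.025,0],[0.0015,0.001,-0.045,0],[0.0015,0.001,-0.045,0],[0.0015,0.001,-0.045,0]]])

```text
t: 3.78
ee_pos: [462.1, 127.7, 207.3]
orientation: [2.047, 0.338, -2.042]
ft_force: [-0.4, -0.8, 0.2]
width: 60.0
```

```bash
python3 - <<'E'
from h import *
o=readout.get_obs(); print(o['ee_pos'],o['ft_force'])
snap('side','s4.png');snap('top','t4.png')
E
```

```text
[462.13654216 127.72750657 207.3028182 ] [-0.41831477 -0.81464512  0.20248968]
```

View pics/s4.png

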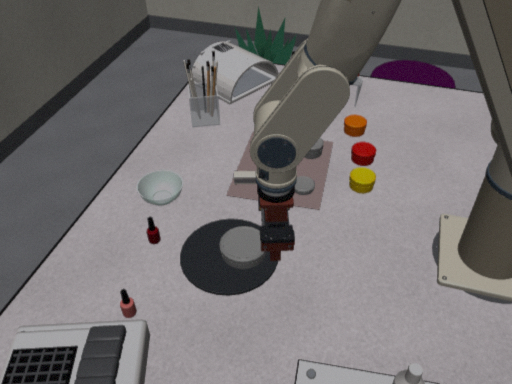

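>>> apply_moves(commands=[[[0,0,-0.004,0],[0.0076,0.0026,-0.004,0],[0.0133,0.0045,-0.004,0],[0.0189,0.0064,-0.004,0],[0.0237,0.008,-0.004,0],[0.0284,0.0097,-0.004,0],[0.0331,0.0113,-0.004,0],[0.0379,0.0129,-0.004,0]]])

```text
t: 4.88
ee_pos: [499.6, 140.7, 201.7]
orientation: [2.044, 0.338, -2.044]
ft_force: [-1.1, -0.5, 0.0]
width: 59.5
```

```bash
python3 - <<'E'
from h import *
for i in range(3):
  o=readout.get_obs(); print(o['ee_pos'],o['ft_force'])
  d=snap('side')
c=snap('top')
T=np.array(o['ee_pos'][:2])+52.5*np.array([.947,.322]); print(T)
O=[(557,161.6,0,14,110,(0,255,0)),(T[0],T[1],46,46,52,(0,0,255))]
overlay(c,O[:2],'t5.png',145,140,240,230,6.5)
overlay(d,O[:2],'s5.png',170,210,290,300,6.5)
E
```

```text
[499.60026861 140.69353117 201.69845877] [-1.05934174 -0.52749136  0.04668999]
[500.27545815 140.90570124 201.79710652] [-0.15997102 -0.57985041 -1.54107276]
[500.06950655 140.81097202 201.81985881] [ 0.53379101 -0.64321633 -0.55360254]
[549.78700655 157.71597202]
```

View pics/s5.png

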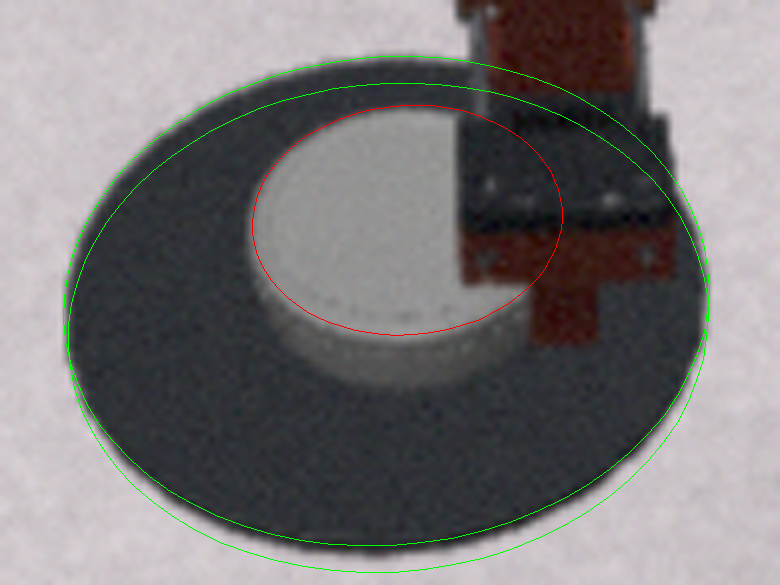

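View pics/t5.png

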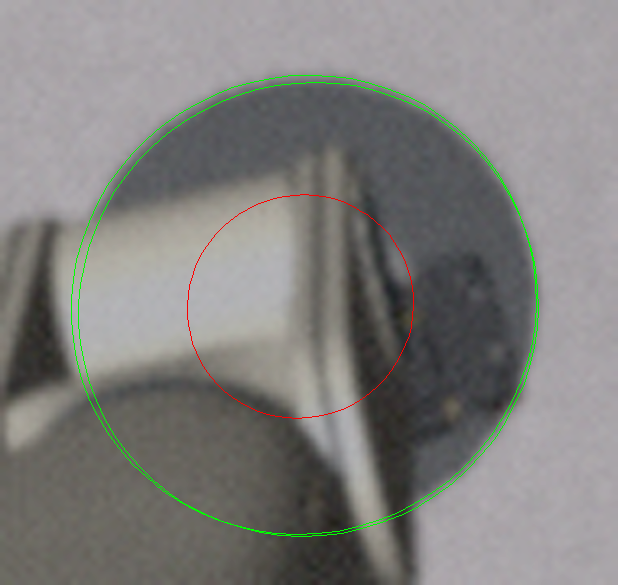

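>>> apply_moves(commands=[[[0.0025,0.0012,0,0],[0.0045,0.002,0,0],[0.0057,0.0025,0,0],[0.0057,0.0025,0,0]]])

```text
t: 5.58
ee_pos: [505.1, 143.1, 201.7]
orientation: [2.044, 0.338, -2.044]
ft_force: [-0.5, 0.9, 0.0]
width: 60.5
```

>>> apply_moves(commands=[[[-0.003,-0.001,0,0],[-0.015,-0.005,0,0],[-0.03,-0.01,0.02,0],[-0.06,-0.02,0.06,0],[-0.08,-0.04,0.12,0],[-0.08,-0.1,0.13,0],[-0.08,-0.16,0.13,0],[-0.08,-0.22,0.13,0]]])

```text
t: 6.58
ee_pos: [424.0, -78.4, 332.3]
orientation: [2.045, 0.338, -2.042]
ft_force: [0.5, 0.8, -0.3]
width: 59.8
```

>>> apply_moves(commands=[[[0,-0.06,0,0.18],[0,-0.12,0,0.36],[0,-0.14,0,0.54],[0,-0.14,0,0.72],[0,-0.14,0,0.9],[0,-0.14,0,1.08],[0,-0.14,0,1.243],[0,-0.14,0,1.243]]], gripper=0.0878)

```text
t: 7.58
ee_pos: [424.3, -216.6, 331.6]
orientation: [1.21, 1.209, -1.211]
ft_force: [-0.6, -0.5, -0.2]
width: 87.7
```

```bash
python3 - <<'E'
from h import *
o=readout.get_obs(); R=cv2.Rodrigues(o['orientation'])[0]; print('jaw yaw',np.arctan2(R[1,1],R[0,1]),o['ee_pos'],o['t'],o['qpos'])
d=snap('side','s6f.png');c=snap('top','t6f.png')
for n in('top','side'):
  for l in('plate','wide_tin_center'): print(n,l,[(np.round(x['position'],1),round(x['conf'],2)) for x in models.place_of(n,l)][:1])
O=[(557,161.6,0,14,110,(0,255,0)),(557,161.6,46,46,52,(0,0,255))]
overlay(c,O[:2],'t6.png',145,140,240,230,6.5)
overlay(d,O[:2],'s6.png',170,210,290,300,6.5)
E
```

```text
jaw yaw -0.0015954585353475676 [ 424.31932253 -216.58660132  331.57163128] 7.575 [-4.96944241e-01  3.17122979e-01  2.00690463e+00  1.76599090e-05
  8.18027316e-01 -4.95360813e-01]
top plate [(array([557.2, 165.5,  -3.9]), 0.88)]
top wide_tin_center [(array([556.3, 160.4,  32. ]), 0.67)]
side plate [(array([553.6, 162.7,   1.9]), 0.69)]
side wide_tin_center [(array([554.8, 161.8,  33.2]), 0.72)]
```

View pics/s6.png

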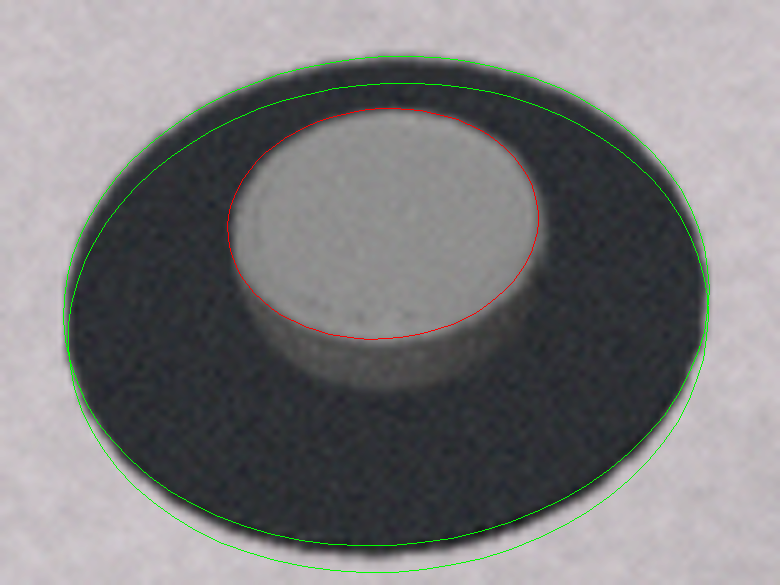

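View pics/t6.png

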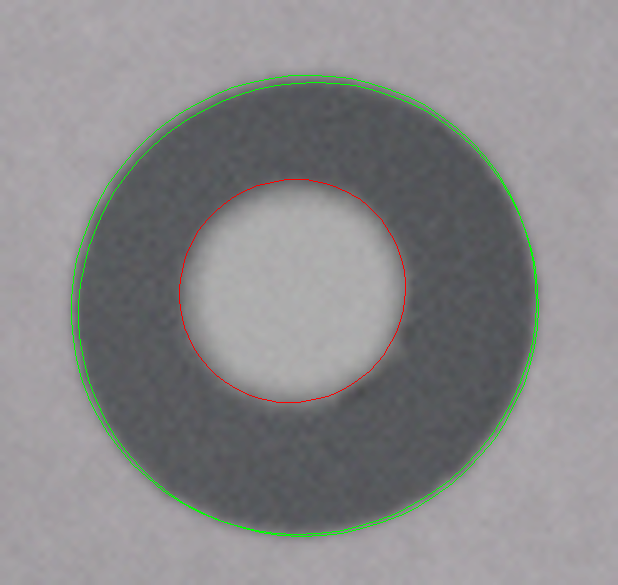

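The wide tin now sits at about (555.5,160), within about 2 mm of the plate centre, and the plate has not moved. Next I square up the deep tin with a squeeze along x, then grip it along y.

>>> apply_moves(commands=[[[0.0417,-0.0484,-0.03,0],[0.0417,-0.0484,-0.08,0],[0.0417,-0.0484,-0.11,0],[0.0417,-0.0484,-0.13,0],[0.0417,-0.0484,-0.1386,0],[0.0417,-0.0484,-0.1386,0]]])

```text
t: 8.62
ee_pos: [466.7, -265.3, 193.0]
orientation: [1.209, 1.21, -1.21]
ft_force: [0.6, -0.4, -0.8]
width: 87.6
```

>>> apply_moves(commands=[[[0,0,0,0],[0,0,0,0],[0,0,0,0],[0,0,0,0]]], gripper=0.062)

```text
t: 9.12
ee_pos: [466.8, -265.4, 193.9]
orientation: [1.209, 1.208, -1.209]
ft_force: [-2.0, 1.3, 6.3]
width: 65.5
```

>>> apply_moves(commands=[[[0,0,0,0],[0,0,0,0],[0,0,0,0],[0,0,0,-0.18],[0,0,0,-0.36],[0,0,0,-0.54],[0,0,0,-0.72],[0,0,0,-0.9]]], gripper=0.0878)

```text
t: 10.12
ee_pos: [466.7, -265.3, 193.0]
orientation: [1.838, 0.635, -1.838]
ft_force: [-0.2, 0.4, 0.2]
width: 87.5
```

>>> apply_moves(commands=[[[0,0,0,-0.18],[0,0,0,-0.36],[0,0,0,-0.54],[0,0,0,-0.67],[0,0,0,-0.67]]])

```text
t: 10.75
ee_pos: [466.7, -265.3, 193.1]
orientation: [2.22, 0.002, -2.221]
ft_force: [-0.0, 1.1, -0.1]
width: 88.0
```

>>> apply_moves(commands=[[[0,0,0,0],[0,0,0,0],[0,0,0,0],[0,0,0,0]]], gripper=0.06)

```text
t: 11.25
ee_pos: [466.7, -265.3, 193.1]
orientation: [2.221, 0.002, -2.221]
ft_force: [-0.7, 0.6, -0.1]
width: 65.6
```

```bash
python3 - <<'E'
from h import *
for i in range(3):
  o=readout.get_obs(); R=cv2.Rodrigues(o['orientation'])[0]; print('jaw yaw',np.arctan2(R[1,1],R[0,1]),o['ee_pos'],o['t'],o['width'],o['ft_force']); d=snap('side')
O=[(o['ee_pos'][0],o['ee_pos'][1],3,43,33,(0,0,255))]
overlay(d,O,'s7.png',230,120,340,210,6)
E
```

```text
jaw yaw -1.5695495295669835 [ 466.68129295 -265.25082331  193.10044504] 11.25 65.63522095281621 [-0.6731399   0.57957323 -0.11867949]
jaw yaw -1.5697077981002223 [ 466.67344171 -265.28216398  193.11915102] 11.3 65.28635723272579 [ 0.26247504 -0.20514972 -0.97394625]
jaw yaw -1.5697349782336034 [ 466.67065561 -265.27118094  193.12716351] 11.35 65.48965754319681 [ 0.50478484 -0.15845437  0.07469216]
```

View pics/s7.png

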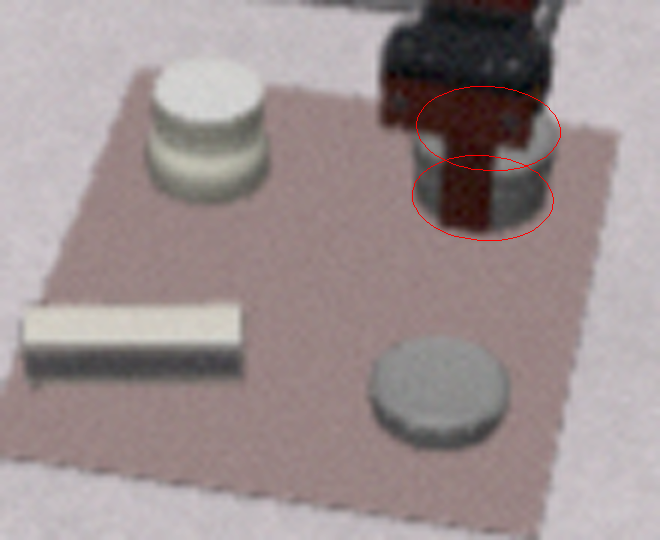

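>>> apply_moves(commands=[[[0,0,0.02,0],[0,0,0.06,0],[0.006,0.03,0.11,0],[0.018,0.085,0.11,0],[0.03,0.145,0.11,0],[0.0425,0.204,0.11,0],[0.055,0.263,0.11,0],[0.067,0.322,0.11,0]]])

```text
t: 12.4
ee_pos: [533.7, 58.6, 303.1]
orientation: [2.221, 0.001, -2.221]
ft_force: [1.4, -0.1, -1.8]
width: 65.5
```

>>> apply_moves(commands=[[[0.012,0.056,0,0],[0.0195,0.092,0,0],[0.0218,0.1033,0,0],[0.0218,0.1033,0,0],[0.0218,0.1033,0,0]]])

```text
t: 13.02
ee_pos: [555.2, 158.7, 302.9]
orientation: [2.22, -0.001, -2.222]
ft_force: [-1.2, -0.1, -0.7]
width: 65.4
```

```bash
python3 - <<'E'
from h import *
for i in range(2):
  o=readout.get_obs(); print(o['ee_pos'],o['t'],o['width'],o['ft_force']); d=snap('side')
O=[(555.5,160,14,46,52,(0,255,0)),(o['ee_pos'][0],o['ee_pos'][1],o['ee_pos'][2]-190,o['ee_pos'][2]-150,33,(0,0,255))]
overlay(d,O,'s8.png',170,170,290,300,4.5)
E
```

```text
[555.19187368 158.69962581 302.92816327] 13.025 65.4046657412887 [-1.17364121 -0.05609843 -0.72400764]
[555.262114   158.62580645 303.01736467] 13.075 65.45102200676163 [ 6.03532876e-04 -2.76772963e-01 -1.37345367e+00]
```

View pics/s8.png

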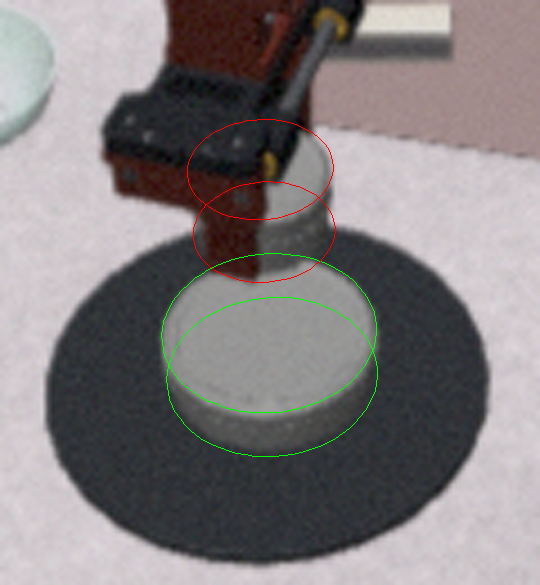

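>>> apply_moves(commands=[[[0.0003,0.001,-0.03,0],[0.0003,0.001,-0.05,0],[0.0003,0.001,-0.059,0],[0.0003,0.001,-0.062,0],[0.0003,0.001,-0.064,0],[0.0003,0.001,-0.0655,0],[0.0003,0.001,-0.0655,0]]])

```text
t: 14.0
ee_pos: [555.9, 161.0, 238.0]
orientation: [2.222, 0.001, -2.221]
ft_force: [-0.1, 0.2, -1.1]
width: 65.6
```

>>> apply_moves(commands=[[[0,0,-0.0007,0],[0,0,-0.0014,0],[0,0,-0.0014,0]]])

```text
t: 14.38
ee_pos: [555.8, 161.0, 236.2]
orientation: [2.221, 0.001, -2.221]
ft_force: [-0.1, -0.6, -1.5]
width: 65.7
```

>>> apply_moves(commands=[[[0,0,-0.0005,0],[0,0,-0.0005,0]]])

```text
t: 14.62
ee_pos: [555.8, 161.0, 236.1]
orientation: [2.221, 0.001, -2.221]
ft_force: [-2.0, 0.3, 4.6]
width: 65.8
```

```bash
python3 - <<'E'
from h import *
for i in range(4):
  o=readout.get_obs(); print(o['ee_pos'],o['t'],o['width'],o['ft_force']); d=snap('side')
E
```

```text
[555.78844655 160.96738358 236.08874155] 14.625 65.79656806685136 [-2.03408628  0.30772866  4.64955148]
[555.79922162 161.00255342 236.11905856] 14.675 65.35641199363049 [-1.39058432 -0.50774915  5.13359487]
[555.7929112  161.00329979 236.09421512] 14.725 65.60707604537552 [-1.46419298 -0.52954524  5.53306139]
[555.803187   160.99079968 236.13279436] 14.775 65.50801714065081 [-2.4540179  -0.72631006  5.95516096]
```

Contact at the predicted height, with about 5 N. I release and lift.

>>> apply_moves(commands=[[[0,0,0,0],[0,0,0,0],[0,0,0,0],[0,0,0.03,0],[0,0,0.08,0],[0,-0.05,0.1,0],[-0.025,-0.11,0.1,0],[-0.05,-0.17,0.1,0]]], gripper=0.0878)

```text
t: 15.82
ee_pos: [507.1, -5.8, 336.2]
orientation: [2.222, 0.002, -2.219]
ft_force: [0.5, -1.6, 0.7]
width: 87.6
```

>>> apply_moves(commands=[[[-0.027,-0.05,0,0.18],[-0.054,-0.1,0,0.36],[-0.055,-0.101,0,0.54],[-0.055,-0.101,0,0.72],[-0.055,-0.101,0,0.9],[-0.055,-0.101,0,1.08],[-0.055,-0.101,0,1.26],[-0.055,-0.101,0,1.57]]])

```text
t: 16.82
ee_pos: [452.7, -105.4, 335.7]
orientation: [1.294, 1.152, -1.294]
ft_force: [0.5, -0.3, -0.1]
width: 87.7
```

```bash
python3 - <<'E'
from h import *
o=readout.get_obs(); R=cv2.Rodrigues(o['orientation'])[0]; print('jaw yaw',np.arctan2(R[1,1],R[0,1]),o['ee_pos'],o['t'],o['qpos'])
d=snap('side');c=snap('top')
O=[(555.5,160,46,46,52,(0,255,0)),(555.8,161,46,86,33,(0,0,255))]
overlay(c,O[:2],'t9.png',145,140,240,230,6.5)
overlay(d,O[:2],'s9.png',170,190,290,280,6.5)
E
```

```text
jaw yaw -0.1164616781274009 [ 452.73404386 -105.44460597  335.73989544] 16.825 [-2.54424663e-01  2.94623653e-01  2.02823006e+00 -2.30428620e-05
  8.18625190e-01 -1.37947240e-01]
```

View pics/s9.png

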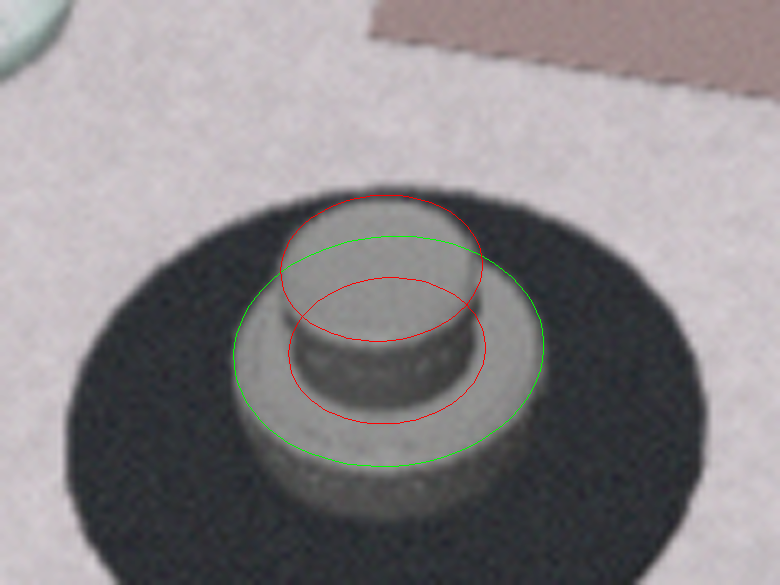

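View pics/t9.png

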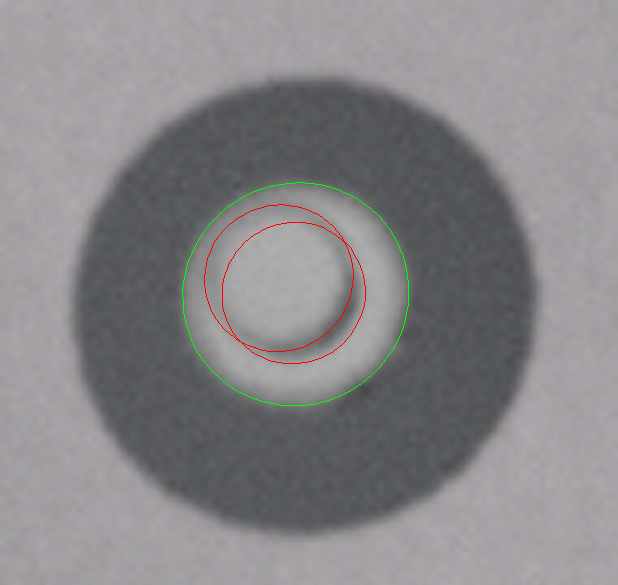

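The deep tin stands centred on the wide lid. Next is the flat tin.

>>> apply_moves(commands=[[[-0.0017,-0.0046,-0.03,0.115],[-0.0017,-0.0046,-0.08,0.115],[-0.0017,-0.0046,-0.115,0.115],[-0.0017,-0.0046,-0.135,0.115],[-0.0017,-0.0046,-0.1437,0.115],[-0.0017,-0.0046,-0.1437,0.115]]])

```text
t: 17.68
ee_pos: [451.1, -110.0, 191.9]
orientation: [1.216, 1.205, -1.216]
ft_force: [0.4, 0.4, -0.6]
width: 88.0
```

>>> apply_moves(commands=[[[0,0,0,0],[0,0,0,0],[0,0,0,0],[0,0,0,0]]], gripper=0.055)

```text
t: 18.18
ee_pos: [451.3, -110.1, 192.5]
orientation: [1.215, 1.205, -1.214]
ft_force: [-0.2, -0.2, 6.6]
width: 59.4
```

>>> apply_moves(commands=[[[0,0,0,0],[0,0,0,0],[0,0,0,0],[0,0,0,-0.18],[0,0,0,-0.36],[0,0,0,-0.54],[0,0,0,-0.72],[0,0,0,-0.9]]], gripper=0.0878)

```text
t: 19.18
ee_pos: [451.0, -110.0, 191.9]
orientation: [1.843, 0.629, -1.843]
ft_force: [-0.2, 0.3, -0.4]
width: 87.6
```

>>> apply_moves(commands=[[[0,0,0,-0.18],[0,0,0,-0.36],[0,0,0,-0.54],[0,0,0,-0.67],[0,0,0,-0.67]]])

```text
t: 19.8
ee_pos: [451.0, -110.0, 191.9]
orientation: [-2.218, 0.006, 2.219]
ft_force: [-0.1, -0.4, 0.8]
width: 88.2
```

>>> apply_moves(commands=[[[0,0,0,0],[0,0,0,0],[0,0,0,0],[0,0,0,0]]], gripper=0.055)

```text
t: 20.3
ee_pos: [451.0, -110.0, 192.0]
orientation: [-2.218, 0.007, 2.218]
ft_force: [-0.1, 0.8, 0.4]
width: 59.7
```

```bash
python3 - <<'E'
from h import *
for i in range(2):
  o=readout.get_obs(); R=cv2.Rodrigues(o['orientation'])[0]; print('jaw yaw',np.arctan2(R[1,1],R[0,1]),o['ee_pos'],o['t'],o['width'],o['ft_force']); d=snap('side','s10f.png')
overlay(d,[(o['ee_pos'][0],o['ee_pos'][1],3,23,30,(0,0,255))],'s10.png',230,120,340,210,6)
E
```

```text
jaw yaw -1.577098436088115 [ 451.0148772  -109.98341938  192.04288355] 20.3 59.71536982712944 [-0.09961232  0.84719568  0.3941478 ]
jaw yaw -1.5772371432216024 [ 451.02563367 -110.00034451  192.03052928] 20.35 59.25816254107363 [-0.27779349 -0.02435873 -0.06815938]
```

View pics/s10.png

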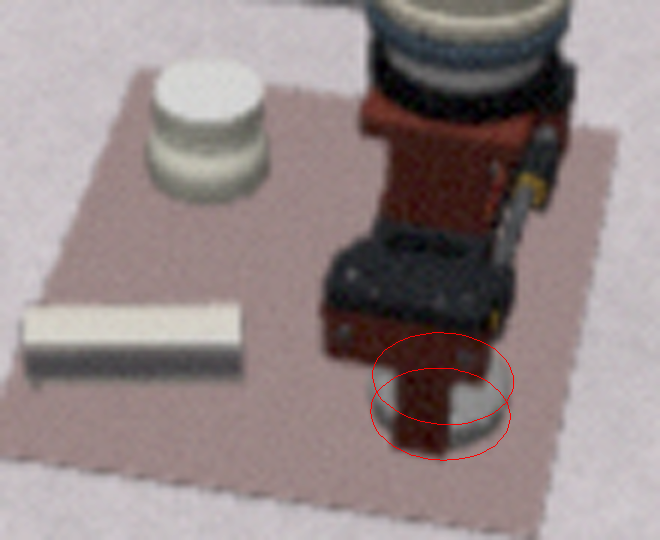

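>>> apply_moves(commands=[[[0,0,0.02,0],[0,0,0.07,0],[0.006,0.015,0.125,0],[0.024,0.062,0.14,0],[0.045,0.116,0.14,0],[0.066,0.17,0.14,0],[0.086,0.222,0.14,0],[0.1,0.258,0.14,0]]])

```text
t: 21.4
ee_pos: [551.4, 150.3, 332.0]
orientation: [-2.219, 0.005, 2.219]
ft_force: [-0.0, -0.7, -0.2]
width: 59.1
```

>>> apply_moves(commands=[[[0.0048,0.013,0,0.006],[0.0048,0.013,0,0.006],[0.0048,0.013,-0.02,0.006],[0.0048,0.013,-0.04,0.006],[0.0048,0.013,-0.045,0.006],[0.0048,0.013,-0.045,0.006],[0.0048,0.013,-0.045,0.006]]])

```text
t: 22.28
ee_pos: [556.1, 160.6, 287.9]
orientation: [-2.222, 0.001, 2.219]
ft_force: [-0.0, -0.2, -0.5]
width: 59.6
```

```bash
python3 - <<'E'
from h import *
for i in range(3):
  o=readout.get_obs(); print(o['ee_pos'],o['t'],o['width'],o['ft_force']); d=snap('side')
p=o['ee_pos']
O=[(555.8,161,46,86,33,(0,255,0)),(p[0],p[1],p[2]-189,p[2]-169,30,(0,0,255))]
overlay(d,O,'s11.png',170,170,290,290,5)
E
```

```text
[556.10365653 160.63648345 287.85551404] 22.275 59.62793034519612 [-0.00266051 -0.19557955 -0.52500884]
[556.09277955 160.75577685 287.84734056] 22.325 58.92374238176376 [-0.93782402  0.1649059  -0.84526851]
[556.06958135 160.88677913 287.80287917] 22.375 59.24941623352693 [-0.64925374 -0.00064967 -0.14752047]
```

View pics/s11.png

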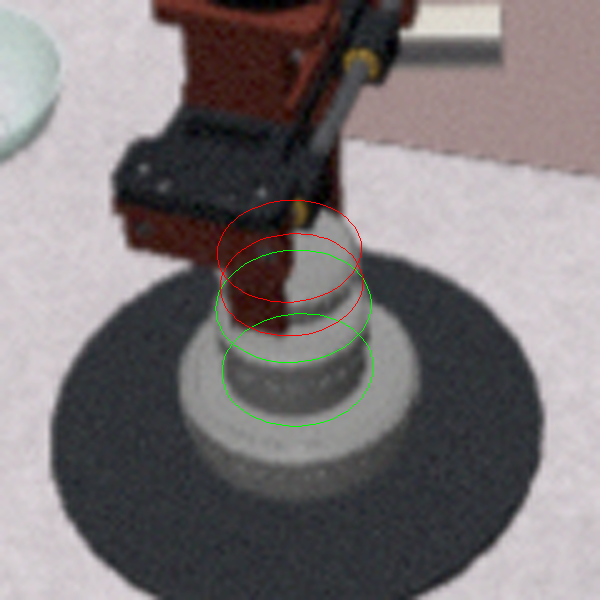

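The flat tin is aligned over the deep tin. I lower the last 12.5 mm gently.

>>> apply_moves(commands=[[[0,0,-0.004,0],[0,0,-0.008,0],[0,0,-0.01,0],[0,0,-0.0115,0],[0,0,-0.0125,0],[0,0,-0.0125,0]]])

```text
t: 23.18
ee_pos: [555.8, 161.0, 275.0]
orientation: [-2.221, 0.001, 2.221]
ft_force: [-2.1, -0.5, 4.5]
width: 59.4
```

```bash
python3 - <<'E'
from h import *
for i in range(3):
  o=readout.get_obs(); print(o['ee_pos'],o['t'],o['width'],o['ft_force']); d=snap('side')
E
```

```text
[555.7948014  161.01395168 275.04656848] 23.175 59.44583306999253 [-2.09867281 -0.45239528  4.46527255]
[555.76825025 161.01308215 275.01003986] 23.225 59.225634863862105 [-2.29331717 -1.04809147  5.32756407]
[555.77759687 160.99277026 275.04506153] 23.275 59.645214364645646 [-2.99157196 -0.23852552  4.89568363]
```

Contact at the expected height, with about 5 N. I release and clear away.

>>> apply_moves(commands=[[[0,0,0,0],[0,0,0,0],[0,0,0,0],[0,0,0.02,0],[0,0,0.06,0],[0,0,0.1,0],[-0.03,-0.05,0.1,0],[-0.05,-0.11,0.1,0]]], gripper=0.0878)

```text
t: 24.32
ee_pos: [505.2, 51.2, 375.1]
orientation: [2.222, 0.002, -2.219]
ft_force: [0.8, -0.6, -0.0]
width: 87.9
```

>>> apply_moves(commands=[[[-0.02,-0.06,0,0],[-0.04,-0.12,0,0],[-0.06,-0.17,0,0],[-0.08,-0.22,0,0],[-0.08,-0.22,0,0],[-0.08,-0.22,0,0]]])

```text
t: 25.08
ee_pos: [426.1, -168.3, 374.6]
orientation: [-2.221, 0.002, 2.22]
ft_force: [0.2, 0.7, 0.4]
width: 87.6
```

```bash
python3 - <<'E'
from h import *
o=readout.get_obs(); print(o['ee_pos'],o['t'],o['ft_force'])
d=snap('side','s12f.png');c=snap('top','t12f.png')
G=(0,255,0);B=(0,0,255)
O=[(557,161.6,14,14,110,G),(555.6,160.5,46,46,52,B),(555.8,161,86,86,33,G),(555.8,161,106,106,30,B)]
overlay(c,O,'t12.png',145,140,240,230,6.5)
overlay(d,O,'s12.png',170,180,290,300,5)
for l in('plate','wide_tin_center','deep_tin_center','flat_tin_center'):
  for n in('top','side'): print(n,l,[(np.round(x['position'],1),round(x['conf'],2)) for x in models.place_of(n,l) if x['position'][1]>50][:1])
E
```

```text
[ 426.07115567 -168.27695714  374.55176994] 25.075 [0.20369896 0.73090481 0.40644519]
top plate []
side plate [(array([555. , 160.5,   1.7]), 0.95)]
top wide_tin_center [(array([554.1, 158.7,  30.8]), 0.77)]
side wide_tin_center [(array([555.2, 163.4,  31.6]), 0.62)]
top deep_tin_center [(array([558.5, 161.5,  66.9]), 0.61)]
side deep_tin_center [(array([558.1, 162.5,  64.9]), 0.69)]
top flat_tin_center [(array([555.8, 161.6,  94.6]), 0.79)]
side flat_tin_center [(array([552.7, 159.3,  97.9]), 0.56)]
```

View pics/s12.png

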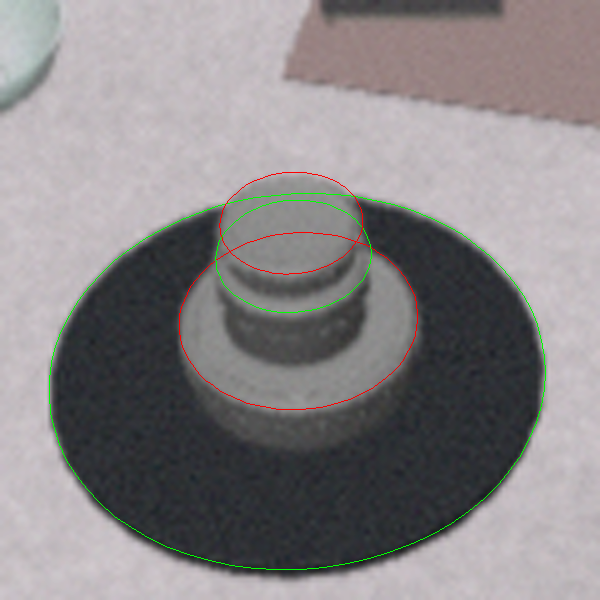

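View pics/t12.png

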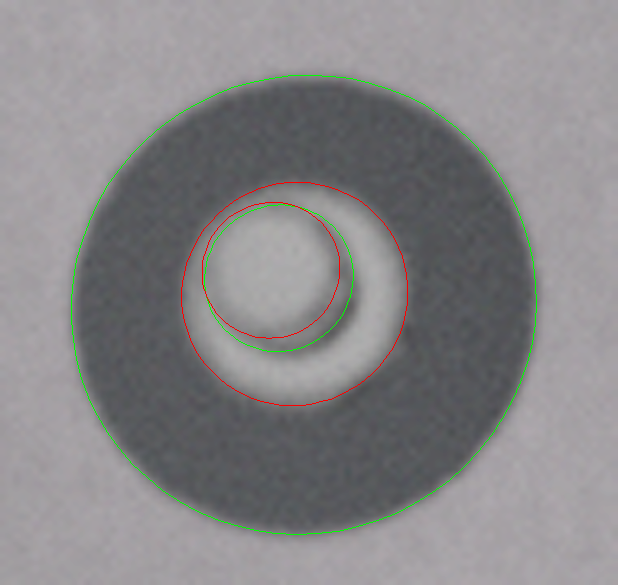

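View pics/s12f.png

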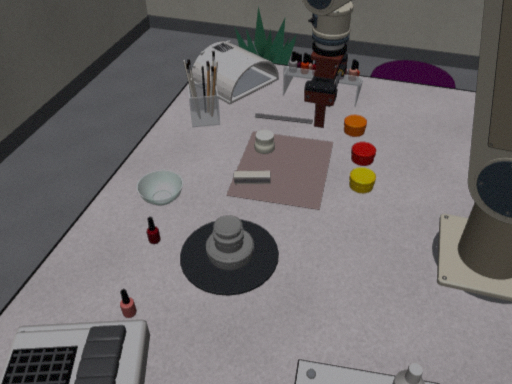

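The stack stands at (229,240) in the side view, upright and centred. The plate and the bystanders are where they were, and the arm is clear, so I hand the job in.

```bash
python3 -c "
from workcell import workorder; print(workorder.close_job())"
```

```text
the job is handed in; nothing more can be done
None
```

The job is done and handed in at about 25 s of robot time. I slid the wide tin to the middle of the plate with the half-open fingers. I then stood the deep tin on its lid and the flat tin on the deep one, lowering each to a light contact of about 5 N before letting go.

**Last checks:**
- **Centring:** overlays in both cameras put the wide tin within about 2 mm of the plate centre. The deep and flat tins are within about 1 mm of the wide tin's centre.
- **Plate and bystanders:** the plate outline matches the one before the push. In the side view the bystanders look unmoved; I did not measure them again.
- **Arm:** it stands clear of everything.

**What disagreed:**
- In the side view, the plate's and tins' lower edges appeared slightly higher than the listed heights predict. I took this for rounded edges.
- The networks' readings for the finished stack scattered by 2–4 mm, within their stated accuracy.
- The last top-view search for the plate returned nothing. The side view found it at (555,160.5), with confidence 0.95.

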